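# Line up the juice bottles by height on the sample plank

### The arm

A 6-joint arm with a two-finger parallel gripper is mounted at the origin on the work surface. World frame = base frame: x ahead of the robot, y to its left, z up, the work surface at z = 0. Lengths are in m, angles in rad, forces in N, time in s.
With the tool pointing down it reaches from about 0.3 to 0.875 m from the base axis. Payload 6.4 kg.
Tool frame: the origin (TCP) lies at the very end of the fingers, on their centre line; the grasp point (between the pads) lies 19 mm behind it; z points along the fingers, y is the line along which they close (so a half turn about z gives the same grasp; the last joint's range is limited). The gripper opens to 85 mm and grips with 20 to 120 N. Pads are 22 mm wide; open, the fingers measure 114 mm over their backs; the gripper's body (76 mm by 85 mm) begins 54 mm behind the grasp point. The pads swing forward as they close: fully open they stand 13 mm farther back than shut.
Start: joints at [0.907, 0.181, 1.607, -0, 1.354, -0.206], TCP at [0.254, 0.516, 0.231] pointing down, gripper open.
Joint ranges: [-2.99, 2.99], [-0.89, 2.07], [0.3, 2.58], [-1.14, 4.28], [0, 2.63], [-3.12, 3.12]. Speed limits (rad/s): [2.57, 2.57, 3.01, 3.14, 3.14, 3.14].

### API

Orientations are given as a unit quaternion [w, x, y, z].
In Python, from bench import telemetry, camera, ctrl, spotter gives the robot as it stands.
- The arm moves only by the tool send_rows, never from a script. Its argument "series" is a list of rows, each a list of 3 entries, a list of its own where there are three numbers: the turn, a rotation vector about the world's x, y, z in degrees, then the shift along the world's x, y, z in mm, then the closure, from -1 (fully open) to 1 (shut), so that 0 is half open. In form: [[[rx, ry, rz], [dx, dy, dz], gripper], ...]. A call has 1 to 10 rows; each row is the pose to reach, as a shift and turn from the pose commanded when the call began; what a row does not reach only later rows make up. A row lasts 1/8 s, in which the tool goes at most 62.5 mm and 10.7 degrees, less where a joint would pass 70% of its speed; a pose out of reach is approached as far as the arm can. A call with a gripper value outside its range is refused whole. The fingers move at their own pace and stop on an object; the grip force is fixed at half the most. Time passes only in rows, so rows that repeat a pose let the fingers close. It gives the time, the measured TCP pose, the force, the opening and the grip force at its end, in the units of the state.
- telemetry.get_obs(): the state, without advancing time (a new reading comes with each control period).
- camera(name): name is "scene" or "top" or "wrist"; returns a dict with "pixels" (384x512x3 uint8, red, green, blue), "camera_matrix" (3x3 intrinsics, pixels), "xyz" and "orientation" of the camera in the world. Camera axes: x right, y up, looking along -z (the intrinsics and any distortion apply to the point x, -y, -z); pixel columns grow to the right and rows downward; lengths in m; the calibration is good to about 2 mm. A picture is of the moment at which its call begins. There is no depth.
- ctrl.hand_in(): hands the job in; it is judged then, once.
Trained networks look in the newest picture that a camera, given by its name, has taken for a name from the list of things; names that differ only in an ending like _2 or _b are one class to them, and where a whole thing is asked for, a point or a joint stands for the part that bears it (a point fixed in the world has none). Each returns a list of dicts, best first, with "conf" (0 to 1); they miss things now and then, are a little off and sometimes report something else, mostly with a low value. They report only what shows in the picture. A call takes as long as a camera call. They do not tell look-alikes from the thing itself.
- spotter.boxes_of(thing, camera): "xyz" ([x, y, z] in m, in world coordinates, good to about 4 mm: the middle of the surface that is visible of it).
- spotter.landmark_of(thing, camera): "xyz" ([x, y, z] in m, in world coordinates, good to about 4 mm: a listed point, or the origin of a listed thing).
The state is a dict: "time_s": time; "q": joint angles; "dq": joint speeds; "joint_efforts": joint torques, N m; "eef_pos": TCP position; "eef_rot": TCP orientation; "wrist_force": force on the tool from outside, world axes, zero at the start; "torque": the same for the moment, N m; "opening": opening from 0.0 (shut) to 1.0 (fully open); "grasp_force": force on a finger pad.
Only numpy, scipy, OpenCV 4.12 (cv2) and the standard library are available. Lean on these libraries where they do the work, as an engineer would, in place of code of your own. Each camera call takes 0.05 s, during which the arm holds its last target. There are 200 camera calls.

### The job

Line up the four capped amber bottles on the plank in order of height, one upright in the middle of each cork coaster: the tallest on the coaster next to the turquoise funnel, then ever shorter, with the shortest at the far end. They are glass: set each one down gently, do not drop it or let any bottle fall over.

Things in the scene. Friction and masses are not known exactly. Their poses are not given: they have to be found in the camera images.
- bottle_slim: slim tall bottle of amber glass with a paper band and a white screw cap, standing upright on the table: 168 mm tall in all, body 50 mm in diameter, cap 38 mm in diameter and taking up the top 20 mm; below the cap is a 12 mm neck 6 mm narrower than the cap, then the shoulder widens to the body over the next 20 mm. About 260 g (may vary by a third). Loose; pick it up by the cap from above. Origin at the centre of its underside, z up along the bottle.
- bottle_round: round-bodied, fairly tall bottle of amber glass with a paper band and a white screw cap, standing upright on the table: 142 mm tall in all, body 60 mm in diameter, cap 44 mm in diameter and taking up the top 20 mm; below the cap is a 12 mm neck 6 mm narrower than the cap, then the shoulder widens to the body over the next 20 mm. About 300 g (may vary by a third). Loose; pick it up by the cap from above. Origin at the centre of its underside, z up along the bottle.
- bottle_tiny: tiny narrow bottle of amber glass with a paper band and a white screw cap, standing upright on the table: 116 mm tall in all, body 40 mm in diameter, cap 32 mm in diameter and taking up the top 20 mm; below the cap is a 12 mm neck 6 mm narrower than the cap, then the shoulder widens to the body over the next 20 mm. About 120 g (may vary by a third). Loose; pick it up by the cap from above. Origin at the centre of its underside, z up along the bottle.
- bottle_squat: short squat wide bottle of amber glass with a paper band and a white screw cap, standing upright on the table: 90 mm tall in all, body 68 mm in diameter, cap 52 mm in diameter and taking up the top 20 mm; below the cap is a 12 mm neck 6 mm narrower than the cap, then the shoulder widens to the body over the next 20 mm. About 200 g (may vary by a third). Loose; pick it up by the cap from above. Origin at the centre of its underside, z up along the bottle.
- coaster_a: one of four identical round cork coasters, 80 mm in diameter and 5 mm thick, fixed in a straight row at 90 mm centres on a light wooden plank (100 mm wide, 380 mm long, 18 mm thick) on the table. The four names come in no particular order along the row. Origin at the centre of its underside (18 mm above the table; the bottle stands 5 mm above the origin), z up; the row runs along its y axis, either way.
- coaster_b: one of four identical round cork coasters, 80 mm in diameter and 5 mm thick, fixed in a straight row at 90 mm centres on a light wooden plank (100 mm wide, 380 mm long, 18 mm thick) on the table. The four names come in no particular order along the row. Origin at the centre of its underside (18 mm above the table; the bottle stands 5 mm above the origin), z up; the row runs along its y axis, either way.
- coaster_c: one of four identical round cork coasters, 80 mm in diameter and 5 mm thick, fixed in a straight row at 90 mm centres on a light wooden plank (100 mm wide, 380 mm long, 18 mm thick) on the table. The four names come in no particular order along the row. Origin at the centre of its underside (18 mm above the table; the bottle stands 5 mm above the origin), z up; the row runs along its y axis, either way.
- coaster_d: one of four identical round cork coasters, 80 mm in diameter and 5 mm thick, fixed in a straight row at 90 mm centres on a light wooden plank (100 mm wide, 380 mm long, 18 mm thick) on the table. The four names come in no particular order along the row. Origin at the centre of its underside (18 mm above the table; the bottle stands 5 mm above the origin), z up; the row runs along its y axis, either way.
- funnel: turquoise plastic funnel, fixed upside down on the table (wide mouth down, spout up) just off one end of the plank, in line with the row: 92 mm in diameter at the foot, 92 mm high, centre 110 mm from the centre of the nearest coaster. It may be at either end; a plain upturned steel beaker, 72 mm across and 80 mm high, stands likewise at the other end. Origin at the centre of its underside.
Mind the look-alikes: they are no part of the job. Leave any yellow look-alike of the bottle_squat alone. What is shaped like the funnel but pink is not meant.

How it is judged:
At the end, for the whole second after the job is handed in: Each bottle stands upright (within 0.08 rad) on a cork coaster, within 15 mm of its centre; counted from the funnel the coasters carry the 168, 142, 116 and 90 mm bottles; all are released and at rest (((horizontal distance between bottle_slim and coaster_a below 0.015 m and z of bottle_slim in the frame of coaster_a between 0.002 and 0.009 m) or (horizontal distance between bottle_slim and coaster_b below 0.015 m and z of bottle_slim in the frame of coaster_b between 0.002 and 0.009 m) or (horizontal distance between bottle_slim and coaster_c below 0.015 m and z of bottle_slim in the frame of coaster_c between 0.002 and 0.009 m) or (horizontal distance between bottle_slim and coaster_d below 0.015 m and z of bottle_slim in the frame of coaster_d between 0.002 and 0.009 m)) and horizontal distance between bottle_slim and funnel between 0.06 and 0.155 m and angle between each of bottle_slim, bottle_round, bottle_tiny, bottle_squat's own z axis and vertical below 0.08 rad and linear speed of each of bottle_slim, bottle_round, bottle_tiny, bottle_squat below 0.02 m/s and angular speed of each of bottle_slim, bottle_round, bottle_tiny, bottle_squat below 0.2 rad/s and contact force between each of bottle_slim, bottle_round, bottle_tiny, bottle_squat and the fingers below 0.2 N and ((horizontal distance between bottle_round and coaster_a below 0.015 m and z of bottle_round in the frame of coaster_a between 0.002 and 0.009 m) or (horizontal distance between bottle_round and coaster_b below 0.015 m and z of bottle_round in the frame of coaster_b between 0.002 and 0.009 m) or (horizontal distance between bottle_round and coaster_c below 0.015 m and z of bottle_round in the frame of coaster_c between 0.002 and 0.009 m) or (horizontal distance between bottle_round and coaster_d below 0.015 m and z of bottle_round in the frame of coaster_d between 0.002 and 0.009 m)) and horizontal distance between bottle_round and funnel between 0.155 and 0.245 m and ((horizontal distance between bottle_tiny and coaster_a below 0.015 m and z of bottle_tiny in the frame of coaster_a between 0.002 and 0.009 m) or (horizontal distance between bottle_tiny and coaster_b below 0.015 m and z of bottle_tiny in the frame of coaster_b between 0.002 and 0.009 m) or (horizontal distance between bottle_tiny and coaster_c below 0.015 m and z of bottle_tiny in the frame of coaster_c between 0.002 and 0.009 m) or (horizontal distance between bottle_tiny and coaster_d below 0.015 m and z of bottle_tiny in the frame of coaster_d between 0.002 and 0.009 m)) and horizontal distance between bottle_tiny and funnel between 0.245 and 0.335 m and ((horizontal distance between bottle_squat and coaster_a below 0.015 m and z of bottle_squat in the frame of coaster_a between 0.002 and 0.009 m) or (horizontal distance between bottle_squat and coaster_b below 0.015 m and z of bottle_squat in the frame of coaster_b between 0.002 and 0.009 m) or (horizontal distance between bottle_squat and coaster_c below 0.015 m and z of bottle_squat in the frame of coaster_c between 0.002 and 0.009 m) or (horizontal distance between bottle_squat and coaster_d below 0.015 m and z of bottle_squat in the frame of coaster_d between 0.002 and 0.009 m)) and horizontal distance between bottle_squat and funnel between 0.335 and 0.43 m); the robot touches nothing.
It fails at once if a bottle tips over (more than 0.7 rad) (angle between any of bottle_slim, bottle_round, bottle_tiny, bottle_squat's own z axis and vertical above 0.7 rad).
It fails at once if a bottle is dropped or thrown (moves faster than 0.5 m/s, a fall of about 13 mm, while not held) ((linear speed of bottle_slim above 0.5 m/s and contact force between bottle_slim and the fingers below 0.2 N) or (linear speed of bottle_round above 0.5 m/s and contact force between bottle_round and the fingers below 0.2 N) or (linear speed of bottle_tiny above 0.5 m/s and contact force between bottle_tiny and the fingers below 0.2 N) or (linear speed of bottle_squat above 0.5 m/s and contact force between bottle_squat and the fingers below 0.2 N)).
It fails at once if a bottle is slammed onto a coaster (more than 80 N between them) (contact force between any of bottle_slim, bottle_round, bottle_tiny, bottle_squat and coaster_a above 80 N or contact force between any of bottle_slim, bottle_round, bottle_tiny, bottle_squat and coaster_b above 80 N or contact force between any of bottle_slim, bottle_round, bottle_tiny, bottle_squat and coaster_c above 80 N or contact force between any of bottle_slim, bottle_round, bottle_tiny, bottle_squat and coaster_d above 80 N).
It also fails if it takes over 96 s, if anything falls off the work surface, if the arm or the gripper's body presses on something with over 40 N, if the wrist force passes 120 N, or if a joint passes its speed limit or range.

## Working session

There is one attempt and no reset: what is moved stays moved. The work goes in short steps, Python scripts to look and compute and a tool call to move; the robot and the scene stay as the last step left them, time stands still between calls to the robot, and variables do not carry over. Pictures are saved under pics/ and viewed, at most 14 in all, crops included, and the job is handed in when it is done.

Besides the shell and the picture viewer there is one more tool, called after ">>>" as a command line: name --argument value ..., lists and objects as JSON in quotes. send_rows: Moves the arm, as the interface text tells. Its arguments: {"type":"object","properties":{"series":{"type":"array","items":{"type":"array"}}},"required":["series"]}

```bash
mkdir -p pics; python3 - <<'E'
from bench import telemetry, camera, ctrl, spotter
import cv2,numpy as np
for c in ["scene","top"]:
    d=camera(c); cv2.imwrite(f"pics/{c}0.png",d["pixels"][:,:,::-1])
    print(c,np.round(d["xyz"],3),np.round(d["orientation"],3),np.round(d["camera_matrix"],1).tolist(),[k for k in d])
    for t in ["bottle_slim","bottle_round","bottle_tiny","bottle_squat","coaster_a","funnel"]:
        print(t,[(np.round(r["xyz"],3).tolist(),round(r["conf"],2)) for r in spotter.landmark_of(t,c)])
o=telemetry.get_obs();print(o)
E
```

```text
scene [ 1.091 -0.697  0.958] [0.883 0.364 0.117 0.272] [[440.3, 0.0, 250.1], [0.0, 440.3, 194.6], [0.0, 0.0, 1.0]] ['pixels', 'camera_matrix', 'xyz', 'orientation']
bottle_slim [([0.433, -0.1, -0.001], 0.73)]
bottle_round [([0.48, -0.244, 0.002], 0.88)]
bottle_tiny [([0.441, 0.068, 0.005], 0.78), ([0.434, -0.102, -0.001], 0.31)]
bottle_squat [([0.449, 0.414, 0.0], 0.68), ([0.446, 0.29, 0.003], 0.67)]
coaster_a [([0.634, -0.029, 0.015], 0.87), ([0.635, 0.057, 0.018], 0.79), ([0.642, 0.154, 0.02], 0.72), ([0.625, -0.122, 0.016], 0.57)]
funnel [([0.662, 0.419, 0.001], 0.83), ([0.657, 0.26, 0.001], 0.75)]
top [0.446 0.068 1.155] [ 0.714  0.029 -0.037 -0.698] [[480.7, 0.0, 266.1], [0.0, 480.7, 198.1], [0.0, 0.0, 1.0]] ['pixels', 'camera_matrix', 'xyz', 'orientation']
bottle_slim [([0.434, -0.102, 0.001], 0.72)]
bottle_round [([0.475, -0.24, -0.003], 0.9)]
bottle_tiny [([0.439, 0.062, -0.003], 0.63)]
bottle_squat [([0.445, 0.288, -0.005], 0.82), ([0.447, 0.417, 0.002], 0.64)]
coaster_a [([0.633, 0.062, 0.018], 0.93), ([0.627, -0.034, 0.016], 0.88), ([0.623, -0.119, 0.022], 0.79)]
funnel [([0.663, 0.414, -0.0], 0.71), ([0.651, 0.256, -0.006], 0.59)]
{'time_s': 0.7, 'q': array([ 9.06700579e-01,  1.80766674e-01,  1.60698074e+00, -2.93573264e-05,
        1.35381764e+00, -2.06281786e-01]), 'dq': array([-0.00036209,  0.00060305, -0.00122249, -0.00070051,  0.00055428,
       -0.00132479]), 'joint_efforts': array([ 1.64250841e-04, -4.44722092e+01, -3.51619899e+01, -2.29924499e-04,
        3.84082650e-04, -2.51091009e-06]), 'eef_pos': array([0.25413848, 0.5158105 , 0.23131654]), 'eef_rot': array([1.88165426e-05, 2.26910074e-01, 9.73915714e-01, 6.47119178e-06]), 'wrist_force': array([ 0.65354527, -0.36543594, -1.83847433]), 'torque': array([-0.005353  , -0.02475608, -0.00041706]), 'grasp_force': 0.0, 'opening': 1.0031498304827509}
```

View pics/scene0.png

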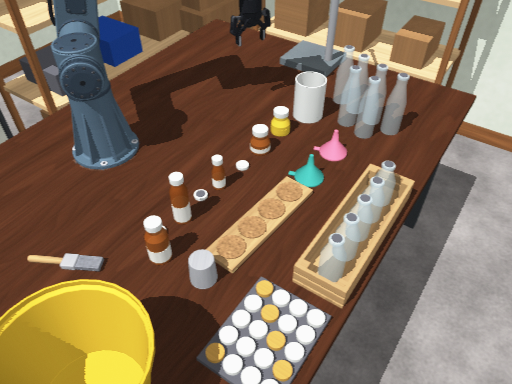

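View pics/top0.png

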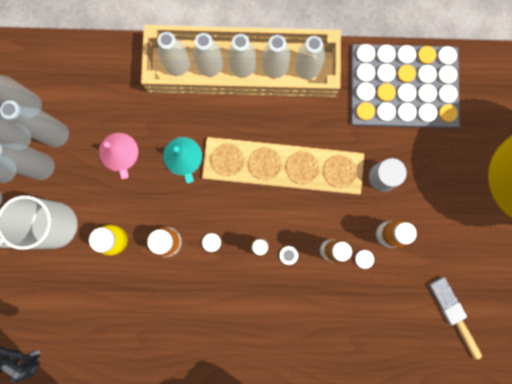

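The turquoise funnel is at top (183,156), at the +y end of the row, with the beaker at (388,174) at the other end. Bottle caps in the top view: squat (163,242), tiny (260,247), slim (340,251), round (400,233). The yellow decoy is at (108,240), and the loose caps at (212,242), (289,255) and (365,260) are not bottles. I'll refine these positions from pixels.

```bash
cat > h.py <<'E'
import numpy as np,cv2
from scipy.spatial.transform import Rotation as R
def unproj(d,uv,z):
    K=d["camera_matrix"];q=d["orientation"];M=R.from_quat(np.r_[q[1:],q[0]]).as_matrix()
    r=np.linalg.solve(K,[uv[0],uv[1],1.]);r=M@(r*[1,-1,-1]);p=np.array(d["xyz"])
    return p+r*(z-p[2])/r[2]
E
python3 - <<'E'
from bench import camera
from h import *
d=camera("top");im=d["pixels"];g=im.min(2)
B={"slim":(340,251,.168),"round":(400,233,.142),"tiny":(260,247,.116),"squat":(163,242,.09)}
n,l,s,c=cv2.connectedComponentsWithStats((g>170).astype(np.uint8))
for k,(u,v,z) in B.items():
    i=min(range(1,n),key=lambda i:np.hypot(*(c[i]-[u,v]))+(s[i,4]<30)*99)
    print(k,c[i].round(1),s[i].tolist(),unproj(d,c[i],z-.003).round(4))
hsv=cv2.cvtColor(im,cv2.COLOR_RGB2HSV);
for u,v in [(227,160),(265,164),(302,167),(340,171)]: print(hsv[v,u],end=' ')
print(hsv[186,245],hsv[185,340])
gr=cv2.medianBlur(cv2.cvtColor(im,cv2.COLOR_RGB2GRAY),3)
C=cv2.HoughCircles(gr[130:200,200:370],cv2.HOUGH_GRADIENT,1,25,param1=100,param2=12,minRadius=15,maxRadius=22)
for a in (C[0] if C is not None else []): print(a+[200,130,0],unproj(d,a[:2]+[200,130],.023).round(4))
E
```

```text
slim [341.9 251. ] [333, 242, 19, 19, 297] [ 0.4333 -0.0998  0.165 ]
round [405.3 232.9] [395, 223, 22, 21, 373] [ 0.4739 -0.2384  0.139 ]
tiny [259.7 246.9] [252, 240, 16, 15, 193] [0.4375 0.0691 0.113 ]
squat [159.6 241.5] [148, 230, 25, 24, 483] [0.4443 0.2902 0.087 ]
[ 17 130 230] [ 16 129 229] [ 17 130 232] [ 17 131 230] [ 11 158 129] [ 18 126 243]
[263.5        163.5         16.70000076] [0.6344 0.0646 0.023 ]
[226.5 159.5  16.5] [0.6419 0.1529 0.023 ]
[343.5        171.5         21.39999962] [ 0.6197 -0.1263  0.023 ]
[301.5        171.5         20.29999924] [ 0.6173 -0.0262  0.023 ]
```

>>> send_rows --series '[[[0,0,-10],[20,-50,10],-1],[[0,0,-20],[40,-100,30],-1],[[0,0,-30],[60,-150,60],-1],[[0,0,-40],[80,-200,80],-1],[[0,0,-50],[100,-260,100],-1],[[0,0,-60],[110,-320,100],-1],[[0,0,-64],[120,-380,100],-1],[[0,0,-64],[130,-440,100],-1],[[0,0,-64],[130,-500,100],-1],[[0,0,-64],[130,-540,100],-1]]'

```text
time_s: 2.0
eef_pos: [0.3838, -0.0266, 0.3315]
eef_rot: [0.0, 0.709, 0.705, 0.0]
wrist_force: [-0.4, -0.1, 0.3]
opening: 0.999
grasp_force: 0.0
```

>>> send_rows --series '[[[0,0,0],[15,-20,-20],-1],[[0,0,0],[35,-50,-50],-1],[[0,0,0],[49,-73,-75],-1],[[0,0,0],[49,-73,-90],-1],[[0,0,0],[49,-73,-90],-1]]'

```text
time_s: 2.62
eef_pos: [0.4321, -0.0963, 0.2403]
eef_rot: [-0.001, 0.709, 0.706, -0.0]
wrist_force: [0.6, 0.2, -0.4]
opening: 0.998
grasp_force: 0.0
```

```bash
python3 - <<'E'
from bench import telemetry, camera, ctrl, spotter
from h import *
d=camera("wrist"); cv2.imwrite("pics/w1.png",d["pixels"][:,:,::-1])
print(telemetry.get_obs()["eef_pos"],d["xyz"])
im=d["pixels"];n,l,s,c=cv2.connectedComponentsWithStats((im.min(2)>170).astype(np.uint8))
for i in range(1,n):
    if s[i,4]>300: print(c[i].round(1),s[i].tolist(),unproj(d,c[i],.166).round(4))
for t in ["coaster_a","bottle_slim"]:
  print([(np.round(r["xyz"],3).tolist(),round(r["conf"],2)) for r in spotter.landmark_of(t,"wrist")])
E
```

```text
[ 0.4327315  -0.09641797  0.24140849] [ 0.43173889 -0.01570785  0.38281884]
[248.4  76.1] [230, 56, 38, 41, 704] [ 0.4246 -0.007   0.166 ]
[259.1 211.8] [231, 186, 57, 53, 2240] [ 0.4315 -0.1028  0.166 ]
[422.6 281.6] [395, 261, 52, 45, 1629] [ 0.5643 -0.1641  0.166 ]
[502.9 295.3] [489, 280, 23, 29, 443] [ 0.6328 -0.1774  0.166 ]
[304.7 332.4] [282, 310, 45, 41, 1370] [ 0.4707 -0.2151  0.166 ]
[503.4 320.5] [491, 311, 21, 24, 322] [ 0.6394 -0.2028  0.166 ]
[191.2 343.7] [163, 325, 58, 39, 1099] [ 0.3715 -0.2273  0.166 ]
[([0.642, 0.056, 0.016], 0.94), ([0.621, -0.119, 0.017], 0.77), ([0.632, -0.029, 0.019], 0.76)]
[([0.435, -0.098, 0.002], 0.66)]
```

View pics/w1.png

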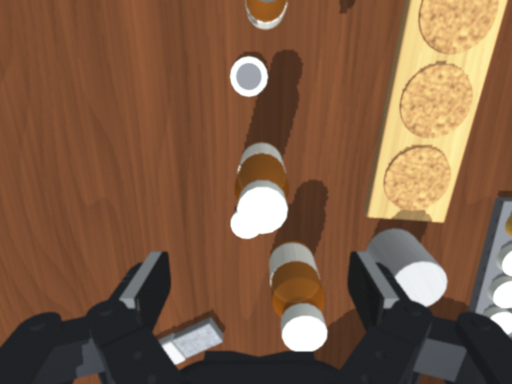

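The wrist view shows the slim cap centred at about (262,207), with the loose cap at (245,222) merged into its blob. The round cap is at (304,332). Slim works out at (0.4335,-0.0995), so I'll descend and grip.

>>> send_rows --series '[[[0,0,0],[0,-3,-25],-1],[[0,0,0],[0,-3,-50],-1],[[0,0,0],[0,-3,-75],-1],[[0,0,0],[0,-3,-92],-1],[[0,0,0],[0,-3,-100],-1],[[0,0,0],[0,-3,-100],1],[[0,0,0],[0,-3,-100],1],[[0,0,0],[0,-3,-100],1],[[0,0,0],[0,-3,-100],1],[[0,0,0],[0,-3,-100],1]]'

```text
time_s: 4.03
eef_pos: [0.434, -0.1007, 0.1425]
eef_rot: [0.001, 0.709, 0.706, 0.0]
wrist_force: [-0.0, -0.3, 6.5]
opening: 0.423
grasp_force: 59.9
```

>>> send_rows --series '[[[0,0,0],[0,0,10],1],[[0,0,0],[0,0,30],1],[[0,0,0],[0,0,50],1],[[0,0,0],[10,10,60],1],[[0,0,0],[28,32,60],1],[[0,0,0],[50,60,60],1],[[0,0,0],[75,90,60],1],[[0,0,0],[100,120,60],1],[[0,0,0],[125,150,60],1],[[0,0,0],[150,180,60],1]]'

```text
time_s: 5.28
eef_pos: [0.5836, 0.0819, 0.2005]
eef_rot: [-0.001, 0.708, 0.706, -0.0]
wrist_force: [-1.0, -0.1, -2.7]
opening: 0.425
grasp_force: 60.6
```

>>> send_rows --series '[[[0,0,0],[22,28,0],1],[[0,0,0],[40,50,0],1],[[0,0,0],[52,64,0],1],[[0,0,0],[57,70,0],1],[[0,0,0],[57,70,0],1]]'

```text
time_s: 5.9
eef_pos: [0.6398, 0.1503, 0.2005]
eef_rot: [-0.0, 0.708, 0.706, -0.001]
wrist_force: [-0.3, 0.3, -2.8]
opening: 0.425
grasp_force: 60.7
```

```bash
cat >> h.py <<'E'
def look(name,f=None):
    from bench import telemetry,camera,spotter
    d=camera(name)
    if f: cv2.imwrite(f"pics/{f}.png",d["pixels"][:,:,::-1])
    o=telemetry.get_obs();print(o["time_s"],np.round(o["eef_pos"],4),np.round(o["wrist_force"],1),o["opening"])
    for t in ["coaster_a","bottle_slim","bottle_round","bottle_tiny","bottle_squat"]:
        print(t,[(np.round(r["xyz"],3).tolist(),round(r["conf"],2)) for r in spotter.landmark_of(t,name)])
    return d
E
python3 -c "
from h import *
look('wrist','w2');look('scene','s2')"
```

```text
5.95 [0.6397 0.1498 0.2008] [ 1.1  0.2 -1.8] 0.4256175743263269
coaster_a [([0.63, -0.029, 0.018], 0.88), ([0.623, -0.119, 0.018], 0.67), ([0.643, 0.155, 0.02], 0.66)]
bottle_slim []
bottle_round []
bottle_tiny [([0.439, 0.067, -0.001], 0.66)]
bottle_squat [([0.447, 0.292, 0.002], 0.72)]
6.25 [0.64   0.1493 0.2015] [-0.1  0.7 -2.4] 0.42427912596278794
coaster_a [([0.634, 0.06, 0.019], 0.82), ([0.635, -0.029, 0.014], 0.79), ([0.625, -0.122, 0.017], 0.74), ([0.641, 0.155, 0.016], 0.6)]
bottle_slim [([0.641, 0.148, 0.059], 0.71), ([0.634, -0.027, 0.017], 0.38)]
bottle_round [([0.478, -0.243, 0.001], 0.83)]
bottle_tiny [([0.442, 0.07, 0.003], 0.82)]
bottle_squat [([0.447, 0.289, 0.005], 0.69), ([0.446, 0.414, 0.0], 0.61)]
```

View pics/s2.png

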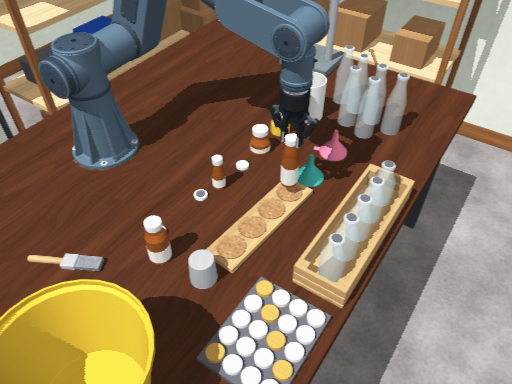

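The scene view shows the slim bottle held upright above the first coaster at about (290,170), beside the turquoise funnel. I'll lower it gently.

>>> send_rows --series '[[[0,0,0],[1,1,-8],1],[[0,0,0],[2,3,-18],1],[[0,0,0],[2,3,-26],1],[[0,0,0],[2,3,-31],1],[[0,0,0],[2,3,-34],1],[[0,0,0],[2,3,-35],1],[[0,0,0],[2,3,-35],1]]'

```text
time_s: 7.38
eef_pos: [0.6423, 0.1528, 0.1665]
eef_rot: [0.0, 0.709, 0.706, 0.0]
wrist_force: [0.5, 0.3, -2.2]
opening: 0.425
grasp_force: 60.7
```

>>> send_rows --series '[[[0,0,0],[0,0,-1],1],[[0,0,0],[0,0,-1.5],1],[[0,0,0],[0,0,-2],1],[[0,0,0],[0,0,-2],1]]'

```text
time_s: 7.88
eef_pos: [0.6427, 0.1529, 0.1656]
eef_rot: [0.001, 0.708, 0.706, 0.001]
wrist_force: [-0.8, 0.1, 6.0]
opening: 0.427
grasp_force: 61.4
```

>>> send_rows --series '[[[0,0,0],[0,0,0],0.1],[[0,0,0],[0,0,0],0],[[0,0,0],[0,0,0],-0.3],[[0,0,0],[0,0,0],-0.7],[[0,0,0],[0,0,0],-1],[[0,0,0],[0,0,0],-1],[[0,0,0],[0,0,20],-1],[[0,0,0],[0,0,50],-1],[[0,0,0],[0,0,90],-1],[[0,0,0],[0,0,100],-1]]'

```text
time_s: 9.12
eef_pos: [0.644, 0.153, 0.2697]
eef_rot: [0.003, 0.708, 0.706, 0.003]
wrist_force: [0.4, 0.5, 0.2]
opening: 1.004
grasp_force: 0.0
```

```bash
python3 -c "
from h import *
look('wrist','w3');d=look('top')
im=d['pixels'];n,l,s,c=cv2.connectedComponentsWithStats((im.min(2)>170).astype(np.uint8))
for i in range(1,n):
    if 250<s[i,4]<600: print(c[i].round(1),s[i].tolist(),unproj(d,c[i],.188).round(4))
"
```

```text
9.175 [0.6438 0.1529 0.2691] [2.  0.5 0.6] 0.9997051577620334
coaster_a [([0.624, -0.121, 0.018], 0.97), ([0.639, 0.056, 0.02], 0.71), ([0.63, -0.031, 0.016], 0.64)]
bottle_slim [([0.646, 0.155, 0.025], 0.57), ([0.624, -0.123, 0.019], 0.36)]
bottle_round []
bottle_tiny [([0.437, 0.066, 0.002], 0.66)]
bottle_squat [([0.447, 0.294, 0.0], 0.73)]
9.475 [0.6413 0.1527 0.2624] [ 0.1  1.2 -0.3] 0.9959275508447499
coaster_a [([0.625, -0.119, 0.022], 0.97), ([0.635, 0.062, 0.018], 0.8), ([0.646, 0.147, 0.02], 0.49)]
bottle_slim [([0.644, 0.15, 0.025], 0.52)]
bottle_round [([0.472, -0.24, -0.002], 0.7)]
bottle_tiny [([0.438, 0.064, -0.001], 0.64)]
bottle_squat [([0.445, 0.418, 0.004], 0.57)]
[279.8  47.5] [268, 35, 21, 29, 293] [0.8518 0.0367 0.188 ]
[315.4  48.5] [304, 36, 20, 28, 279] [ 0.8517 -0.0374  0.188 ]
[386.3  63.1] [377, 45, 19, 38, 592] [ 0.8243 -0.1856  0.188 ]
[406.8  53.9] [398, 45, 19, 19, 291] [ 0.8453 -0.2284  0.188 ]
[386.5 111.2] [377, 102, 19, 20, 312] [ 0.722  -0.1858  0.188 ]
[405.3 232.9] [395, 223, 22, 21, 374] [ 0.4726 -0.2236  0.188 ]
[101.8 239.6] [90, 228, 25, 24, 481] [0.4456 0.3844 0.188 ]
[288.5 255. ] [280, 246, 19, 19, 277] [0.4231 0.011  0.188 ]
[364.4 258.9] [356, 250, 18, 19, 278] [ 0.4188 -0.1412  0.188 ]
```

View pics/w3.png

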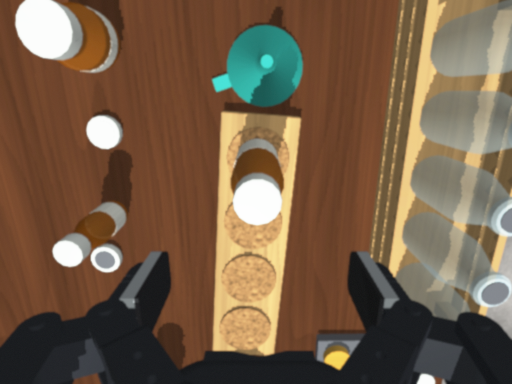

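The wrist view shows slim upright on the end coaster by the funnel, with its cap at (257,198). Next is the round bottle.

>>> send_rows --series '[[[0,0,0],[-10,-30,0],-1],[[0,0,0],[-30,-80,0],-1],[[0,0,0],[-52,-130,0],-1],[[0,0,0],[-75,-180,0],-1],[[0,0,0],[-97,-230,0],-1],[[0,0,0],[-120,-280,-15],-1],[[0,0,0],[-140,-330,-35],-1],[[0,0,0],[-158,-372,-55],-1],[[0,0,0],[-167,-393,-64],-1],[[0,0,0],[-167,-393,-64],-1]]'

```text
time_s: 10.98
eef_pos: [0.4741, -0.2413, 0.1994]
eef_rot: [-0.001, 0.71, 0.705, -0.0]
wrist_force: [-0.2, 1.1, -0.2]
opening: 1.0
grasp_force: 0.0
```

```bash
cat >> h.py <<'E'
def caps(d,z,amin=800):
    im=d['pixels'];n,l,s,c=cv2.connectedComponentsWithStats((im.min(2)>170).astype(np.uint8))
    for i in range(1,n):
        if s[i,4]>amin and s[i,1]+s[i,3]<384: print(c[i].round(1),s[i].tolist(),unproj(d,c[i],z).round(4))
E
python3 -c "
from h import *
caps(look('wrist'),.139)"
```

```text
11.025 [ 0.4748 -0.2404  0.2001] [-0.4  0.5  0.5] 0.9953301589097022
coaster_a [([0.624, -0.119, 0.019], 0.65)]
bottle_slim []
bottle_round [([0.478, -0.236, -0.002], 0.64)]
bottle_tiny []
bottle_squat []
[201.6 111.1] [182, 91, 40, 42, 1338] [ 0.4373 -0.1732  0.139 ]
[419.3 169.7] [383, 135, 74, 70, 3978] [ 0.5816 -0.2123  0.139 ]
[260.8 208.5] [230, 179, 62, 60, 2951] [ 0.4747 -0.2397  0.139 ]
```

>>> send_rows --series '[[[0,0,0],[0,0,-25],-1],[[0,0,0],[0,0,-50],-1],[[0,0,0],[0,0,-70],-1],[[0,0,0],[0,0,-82],-1],[[0,0,0],[0,0,-86],-1],[[0,0,0],[0,0,-86],1],[[0,0,0],[0,0,-86],1],[[0,0,0],[0,0,-86],1],[[0,0,0],[0,0,-86],1],[[0,0,0],[0,0,-86],1]]'

```text
time_s: 12.52
eef_pos: [0.4757, -0.2408, 0.1154]
eef_rot: [0.001, 0.709, 0.706, 0.0]
wrist_force: [-1.3, -0.7, 6.2]
opening: 0.496
grasp_force: 61.1
```

>>> send_rows --series '[[[0,0,0],[0,0,10],1],[[0,0,0],[0,0,30],1],[[0,0,0],[0,0,50],1],[[0,0,0],[5,10,60],1],[[0,0,0],[15,30,60],1],[[0,0,0],[32,60,60],1],[[0,0,0],[50,93,60],1],[[0,0,0],[68,127,60],1],[[0,0,0],[86,161,60],1],[[0,0,0],[104,195,60],1]]'

```text
time_s: 13.78
eef_pos: [0.5792, -0.043, 0.1738]
eef_rot: [-0.001, 0.708, 0.706, -0.0]
wrist_force: [0.8, -0.6, -2.3]
opening: 0.494
grasp_force: 61.2
```

>>> send_rows --series '[[[0,0,0],[18,34,0],1],[[0,0,0],[35,65,0],1],[[0,0,0],[48,90,0],1],[[0,0,0],[55,102,0],1],[[0,0,0],[57,105,-5],1],[[0,0,0],[57,105,-15],1],[[0,0,0],[57,105,-25],1],[[0,0,0],[57,105,-32],1],[[0,0,0],[57,105,-35],1],[[0,0,0],[57,105,-35],1]]'

```text
time_s: 15.02
eef_pos: [0.6362, 0.0596, 0.1393]
eef_rot: [0.0, 0.709, 0.706, 0.0]
wrist_force: [0.5, -0.3, -1.3]
opening: 0.495
grasp_force: 61.2
```

```bash
python3 -c "
from h import *
look('wrist');look('scene','s4');"
```

```text
15.075 [0.6363 0.0597 0.1395] [-0.1  0.9 -2.7] 0.498792660753555
coaster_a [([0.623, -0.121, 0.015], 0.74)]
bottle_slim []
bottle_round [([0.638, 0.058, 0.026], 0.82)]
bottle_tiny [([0.44, 0.067, 0.001], 0.83)]
bottle_squat []
15.375 [0.6362 0.0599 0.1395] [-0.8 -0.5 -1.5] 0.49370652262500003
coaster_a [([0.624, -0.123, 0.016], 0.86), ([0.63, -0.027, 0.018], 0.81), ([0.634, 0.059, 0.015], 0.73), ([0.643, 0.151, 0.02], 0.52)]
bottle_slim [([0.643, 0.155, 0.02], 0.88), ([0.446, 0.288, 0.0], 0.63)]
bottle_round [([0.638, 0.059, 0.025], 0.55)]
bottle_tiny [([0.441, 0.069, 0.004], 0.77), ([0.633, -0.03, 0.017], 0.34)]
bottle_squat [([0.448, 0.288, -0.0], 0.52)]
```

View pics/s4.png

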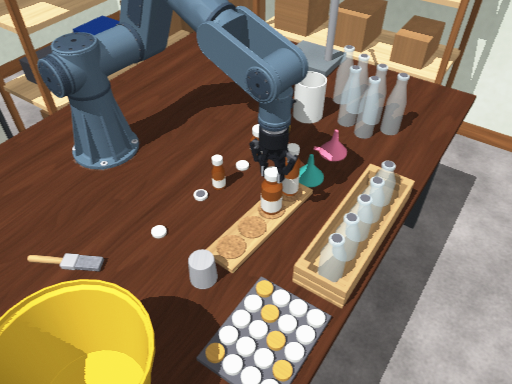

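The scene view shows the round bottle just over the second coaster at (272,195), with slim behind it at (291,170). I'll set it down and release.

>>> send_rows --series '[[[0,0,0],[0,0,-1],1],[[0,0,0],[0,0,-1.5],1],[[0,0,0],[0,0,-2],1],[[0,0,0],[0,0,-2],1]]'

```text
time_s: 16.12
eef_pos: [0.6363, 0.0598, 0.1385]
eef_rot: [0.0, 0.708, 0.706, 0.0]
wrist_force: [-3.0, 0.2, 6.6]
opening: 0.495
grasp_force: 62.1
```

>>> send_rows --series '[[[0,0,0],[0,0,0],0],[[0,0,0],[0,0,0],-0.3],[[0,0,0],[0,0,0],-0.7],[[0,0,0],[0,0,0],-1],[[0,0,0],[0,0,0],-1],[[0,0,0],[0,0,15],-1],[[0,0,0],[0,0,45],-1],[[0,0,0],[0,0,80],-1],[[0,0,0],[0,0,90],-1]]'

```text
time_s: 17.25
eef_pos: [0.6379, 0.0597, 0.2313]
eef_rot: [0.002, 0.708, 0.706, 0.002]
wrist_force: [-0.0, -0.3, -0.7]
opening: 1.002
grasp_force: 0.0
```

>>> send_rows --series '[[[0,0,0],[-20,1,0],-1],[[0,0,0],[-60,2,0],-1],[[0,0,0],[-105,4,0],-1],[[0,0,0],[-150,6,-15],-1],[[0,0,0],[-185,7,-35],-1],[[0,0,0],[-197,7,-50],-1],[[0,0,0],[-197,7,-55],-1],[[0,0,0],[-197,7,-55],-1]]'

```text
time_s: 18.25
eef_pos: [0.4397, 0.0667, 0.1723]
eef_rot: [0.0, 0.709, 0.706, 0.0]
wrist_force: [0.5, -1.2, 0.3]
opening: 1.003
grasp_force: 0.0
```

```bash
python3 -c "
from h import *
caps(look('wrist','w5'),.113)"
```

```text
18.3 [0.44   0.0667 0.1727] [-0.4 -0.4  0.5] 0.999374397072943
coaster_a [([0.635, -0.034, 0.014], 0.92)]
bottle_slim [([0.644, 0.155, 0.023], 0.81)]
bottle_round [([0.635, 0.062, 0.022], 0.57)]
bottle_tiny []
bottle_squat [([0.643, 0.153, 0.025], 0.34)]
[266.4  47.5] [244, 22, 46, 52, 1868] [0.4437 0.1712 0.113 ]
[491.4 100.6] [468, 91, 44, 23, 847] [0.5846 0.1406 0.113 ]
[251.6 219. ] [222, 186, 59, 66, 2480] [0.4338 0.0607 0.113 ]
```

View pics/w5.png

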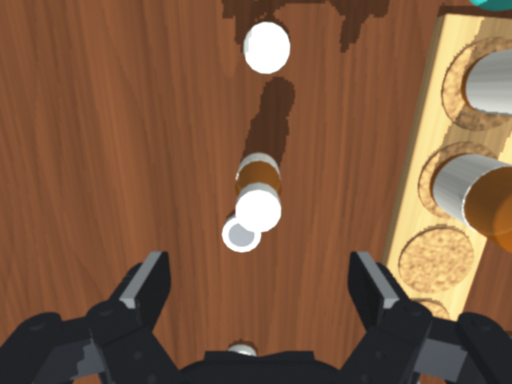

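The tiny cap is at (258,209), which gives (0.438,0.0675). The inverted loose cap beside it at (241,234) lies flat on the table, below finger height. I'll grip.

>>> send_rows --series '[[[0,0,0],[-1,0,-25],-1],[[0,0,0],[-1,0,-50],-1],[[0,0,0],[-1,0,-68],-1],[[0,0,0],[-1,0,-79],-1],[[0,0,0],[-1,0,-83],-1],[[0,0,0],[-1,0,-83],1],[[0,0,0],[-1,0,-83],1],[[0,0,0],[-1,0,-83],1],[[0,0,0],[-1,0,-83],1],[[0,0,0],[-1,0,-83],1]]'

```text
time_s: 19.8
eef_pos: [0.4388, 0.0668, 0.0901]
eef_rot: [0.001, 0.709, 0.706, 0.0]
wrist_force: [-1.2, 0.7, 6.2]
opening: 0.353
grasp_force: 59.3
```

>>> send_rows --series '[[[0,0,0],[0,0,10],1],[[0,0,0],[0,0,30],1],[[0,0,0],[0,-5,50],1],[[0,0,0],[5,-25,60],1],[[0,0,0],[15,-50,60],1],[[0,0,0],[35,-72,60],1],[[0,0,0],[60,-88,60],1],[[0,0,0],[90,-97,60],1],[[0,0,0],[120,-97,60],1],[[0,0,0],[150,-97,60],1]]'

```text
time_s: 21.05
eef_pos: [0.5887, -0.0303, 0.1493]
eef_rot: [-0.0, 0.709, 0.706, -0.0]
wrist_force: [-0.2, -0.0, -0.6]
opening: 0.355
grasp_force: 59.5
```

>>> send_rows --series '[[[0,0,0],[25,0,0],1],[[0,0,0],[39,0,0],1],[[0,0,0],[43,0,0],1],[[0,0,0],[43,0,-5],1],[[0,0,0],[43,0,-15],1],[[0,0,0],[43,0,-25],1],[[0,0,0],[43,0,-32],1],[[0,0,0],[43,0,-35],1],[[0,0,0],[43,0,-35],1]]'

```text
time_s: 22.18
eef_pos: [0.631, -0.0302, 0.114]
eef_rot: [-0.0, 0.709, 0.706, -0.0]
wrist_force: [-0.1, -0.1, -1.0]
opening: 0.355
grasp_force: 59.6
```

```bash
python3 -c "
from h import *
look('wrist');look('scene','s6');"
```

```text
22.225 [ 0.6313 -0.0302  0.1144] [ 0.1 -0.7 -1.5] 0.3536633037579803
coaster_a []
bottle_slim []
bottle_round [([0.638, 0.062, 0.022], 0.79)]
bottle_tiny [([0.63, -0.027, 0.027], 0.57)]
bottle_squat []
22.525 [ 0.6313 -0.0302  0.1146] [-0.3  0.6 -0.6] 0.3528546036181125
coaster_a [([0.623, -0.124, 0.016], 0.84), ([0.634, 0.059, 0.019], 0.49), ([0.64, 0.156, 0.021], 0.47)]
bottle_slim [([0.64, 0.152, 0.022], 0.75)]
bottle_round [([0.638, 0.057, 0.02], 0.64)]
bottle_tiny [([0.634, -0.027, 0.028], 0.55)]
bottle_squat [([0.448, 0.416, 0.0], 0.66), ([0.445, 0.291, 0.003], 0.36)]
```

View pics/s6.png

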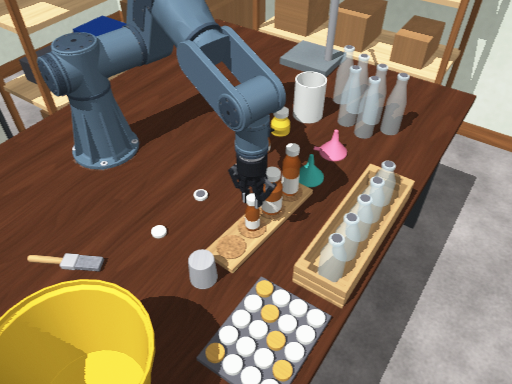

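The tiny bottle hangs just over the third coaster at (252,215), with round and slim standing behind it. I'll set it down.

>>> send_rows --series '[[[0,0,0],[0,0,-1],1],[[0,0,0],[0,0,-1.5],1],[[0,0,0],[0,0,-2],1],[[0,0,0],[0,0,-2],1]]'

```text
time_s: 23.28
eef_pos: [0.6314, -0.0302, 0.1131]
eef_rot: [0.0, 0.708, 0.706, 0.0]
wrist_force: [-2.1, 0.1, 4.8]
opening: 0.353
grasp_force: 60.3
```

>>> send_rows --series '[[[0,0,0],[0,0,0],0.15],[[0,0,0],[0,0,0],-0.1],[[0,0,0],[0,0,0],-0.5],[[0,0,0],[0,0,0],-1],[[0,0,0],[0,0,0],-1],[[0,0,0],[0,0,0],-1],[[0,0,0],[0,0,15],-1],[[0,0,0],[0,0,45],-1],[[0,0,0],[0,0,80],-1],[[0,0,0],[0,0,110],-1]]'

```text
time_s: 24.52
eef_pos: [0.6316, -0.0303, 0.2251]
eef_rot: [0.001, 0.709, 0.706, 0.001]
wrist_force: [-0.2, 0.3, -0.2]
opening: 1.0
grasp_force: 0.0
```

>>> send_rows --series '[[[0,0,0],[-40,10,0],-1],[[0,0,0],[-85,40,0],-1],[[0,0,0],[-130,80,0],-1],[[0,0,0],[-165,130,0],-1],[[0,0,0],[-186,180,0],-1],[[0,0,0],[-186,230,-20],-1],[[0,0,0],[-186,280,-45],-1],[[0,0,0],[-186,310,-65],-1],[[0,0,0],[-186,320,-72],-1],[[0,0,0],[-186,320,-72],-1]]'

```text
time_s: 25.78
eef_pos: [0.4452, 0.2898, 0.1507]
eef_rot: [0.0, 0.708, 0.706, -0.0]
wrist_force: [-0.4, -0.1, 0.4]
opening: 0.999
grasp_force: 0.0
```

```bash
python3 -c "
from h import *
caps(look('wrist','w7'),.087)"
```

```text
25.825 [0.4456 0.2893 0.1511] [ 0.8 -0.5 -0. ] 0.9966132425462407
coaster_a []
bottle_slim [([0.646, 0.153, 0.023], 0.84)]
bottle_round []
bottle_tiny []
bottle_squat [([0.447, 0.294, 0.003], 0.88), ([0.445, 0.417, -0.004], 0.76)]
[261.8  21.7] [218, 0, 88, 52, 3637] [0.4464 0.4087 0.087 ]
[260.1 208.9] [224, 174, 73, 70, 4000] [0.4454 0.2897 0.087 ]
[260.8 275.9] [241, 258, 40, 36, 1128] [0.4459 0.2343 0.087 ]
```

View pics/w7.png

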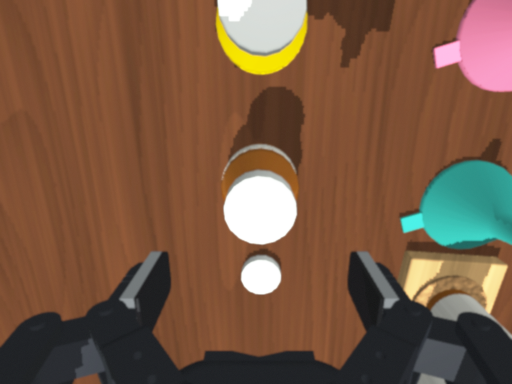

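The amber squat bottle's cap is at (260,209), right under the tool. The yellow decoy at (262,30) is well clear. I'll grip.

>>> send_rows --series '[[[0,0,0],[0,0,-25],-1],[[0,0,0],[0,0,-50],-1],[[0,0,0],[0,0,-72],-1],[[0,0,0],[0,0,-84],-1],[[0,0,0],[0,0,-88],-1],[[0,0,0],[0,0,-88],1],[[0,0,0],[0,0,-88],1],[[0,0,0],[0,0,-88],1],[[0,0,0],[0,0,-88],1],[[0,0,0],[0,0,-88],1]]'

```text
time_s: 27.32
eef_pos: [0.4462, 0.2902, 0.0636]
eef_rot: [0.001, 0.709, 0.706, 0.001]
wrist_force: [0.4, -0.7, 6.3]
opening: 0.589
grasp_force: 63.0
```

>>> send_rows --series '[[[0,0,0],[0,0,10],1],[[0,0,0],[0,0,30],1],[[0,0,0],[0,-5,50],1],[[0,0,0],[0,-20,60],1],[[0,0,0],[0,-50,60],1],[[0,0,0],[0,-90,60],1],[[0,0,0],[0,-130,60],1],[[0,0,0],[0,-170,60],1],[[0,0,0],[0,-210,60],1],[[0,0,0],[0,-250,60],1]]'

```text
time_s: 28.58
eef_pos: [0.4441, 0.0381, 0.122]
eef_rot: [-0.0, 0.709, 0.706, -0.0]
wrist_force: [0.6, 0.5, -2.7]
opening: 0.59
grasp_force: 62.9
```

>>> send_rows --series '[[[0,0,0],[0,-40,0],1],[[0,0,0],[5,-80,0],1],[[0,0,0],[15,-115,0],1],[[0,0,0],[35,-142,0],1],[[0,0,0],[65,-158,0],1],[[0,0,0],[100,-160,0],1],[[0,0,0],[135,-160,0],1],[[0,0,0],[162,-160,0],1],[[0,0,0],[177,-160,0],1],[[0,0,0],[179,-160,-5],1]]'

```text
time_s: 29.82
eef_pos: [0.6241, -0.1207, 0.1169]
eef_rot: [-0.0, 0.708, 0.706, -0.0]
wrist_force: [-0.4, -0.4, -2.4]
opening: 0.587
grasp_force: 63.1
```

>>> send_rows --series '[[[0,0,0],[0,0,-10],1],[[0,0,0],[0,0,-20],1],[[0,0,0],[0,0,-27],1],[[0,0,0],[0,0,-30],1],[[0,0,0],[0,0,-30],1]]'

```text
time_s: 30.45
eef_pos: [0.6242, -0.1202, 0.0873]
eef_rot: [0.0, 0.709, 0.706, 0.0]
wrist_force: [0.0, -0.1, -2.3]
opening: 0.588
grasp_force: 63.5
```

```bash
python3 -c "
from h import *
look('wrist');look('scene','s8');"
```

```text
30.5 [ 0.6244 -0.1203  0.0876] [ 0.   0.3 -3.1] 0.5867395079026775
coaster_a []
bottle_slim []
bottle_round []
bottle_tiny [([0.633, -0.036, 0.024], 0.56)]
bottle_squat [([0.623, -0.122, 0.025], 0.96)]
30.8 [ 0.6243 -0.1202  0.0874] [-0.6 -0.  -2.8] 0.5925878389854351
coaster_a [([0.632, -0.029, 0.018], 0.77), ([0.636, 0.059, 0.017], 0.67), ([0.624, -0.122, 0.02], 0.63), ([0.64, 0.153, 0.019], 0.52)]
bottle_slim [([0.642, 0.153, 0.022], 0.93)]
bottle_round [([0.639, 0.058, 0.022], 0.84)]
bottle_tiny [([0.632, -0.031, 0.025], 0.76)]
bottle_squat [([0.625, -0.122, 0.025], 0.77)]
```

View pics/s8.png

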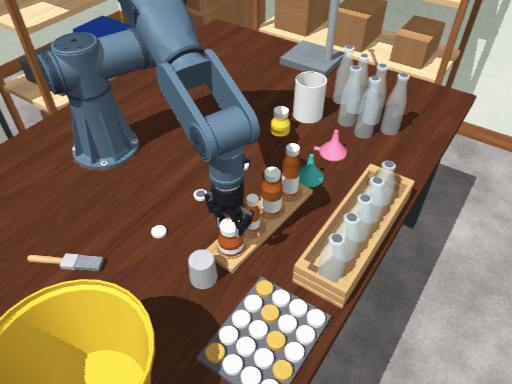

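The squat bottle hangs just over the last coaster at (231,238), and the other three stand in order behind it. I'll set it down and release.

>>> send_rows --series '[[[0,0,0],[0,0,-1],1],[[0,0,0],[0,0,-1.5],1],[[0,0,0],[0,0,-2],1],[[0,0,0],[0,0,-2],1]]'

```text
time_s: 31.55
eef_pos: [0.6243, -0.1203, 0.0866]
eef_rot: [0.0, 0.708, 0.706, -0.0]
wrist_force: [-3.5, 0.4, 7.1]
opening: 0.591
grasp_force: 64.2
```

>>> send_rows --series '[[[0,0,0],[0,0,0],-0.3],[[0,0,0],[0,0,0],-0.6],[[0,0,0],[0,0,0],-1],[[0,0,0],[0,0,0],-1],[[0,0,0],[0,0,0],-1],[[0,0,0],[0,0,10],-1],[[0,0,0],[0,0,40],-1],[[0,0,0],[0,0,80],-1],[[0,0,0],[0,0,120],-1],[[0,0,0],[0,0,160],-1]]'

```text
time_s: 32.8
eef_pos: [0.6241, -0.1202, 0.2475]
eef_rot: [0.0, 0.709, 0.706, 0.0]
wrist_force: [0.4, 0.2, -0.2]
opening: 0.998
grasp_force: 0.0
```

>>> send_rows --series '[[[0,0,0],[-50,0,10],-1],[[0,0,0],[-100,0,20],-1],[[0,0,0],[-150,0,20],-1],[[0,0,0],[-200,-30,20],-1],[[0,0,0],[-200,-80,20],-1],[[0,0,0],[-200,-120,20],-1],[[0,0,0],[-200,-120,20],-1]]'

```text
time_s: 33.67
eef_pos: [0.4238, -0.2426, 0.2662]
eef_rot: [0.001, 0.71, 0.704, -0.0]
wrist_force: [0.2, 0.1, 0.1]
opening: 1.0
grasp_force: 0.0
```

```bash
python3 -c "
from h import *
look('top','t9');look('scene');"
```

```text
33.725 [ 0.4239 -0.2411  0.2659] [-0.3  0.1 -0.6] 1.0006943984382397
coaster_a [([0.626, -0.031, 0.018], 0.94), ([0.646, 0.147, 0.019], 0.76), ([0.627, -0.119, 0.019], 0.72), ([0.633, 0.061, 0.019], 0.68)]
bottle_slim [([0.643, 0.151, 0.024], 0.88), ([0.654, 0.262, -0.005], 0.74)]
bottle_round [([0.636, 0.062, 0.023], 0.71)]
bottle_tiny [([0.63, -0.033, 0.02], 0.74)]
bottle_squat [([0.445, 0.417, 0.0], 0.83), ([0.623, -0.119, 0.019], 0.69)]
34.025 [ 0.4243 -0.2393  0.2654] [ 0.2 -0.2 -0.1] 1.0000783681631904
coaster_a [([0.632, -0.025, 0.019], 0.78), ([0.634, 0.06, 0.017], 0.74), ([0.641, 0.154, 0.02], 0.63), ([0.627, -0.121, 0.016], 0.51)]
bottle_slim [([0.641, 0.149, 0.025], 0.73)]
bottle_round [([0.636, 0.058, 0.025], 0.92)]
bottle_tiny [([0.642, 0.156, 0.02], 0.64), ([0.633, -0.03, 0.028], 0.57)]
bottle_squat [([0.45, 0.413, -0.001], 0.77), ([0.624, -0.121, 0.027], 0.74)]
```

View pics/t9.png

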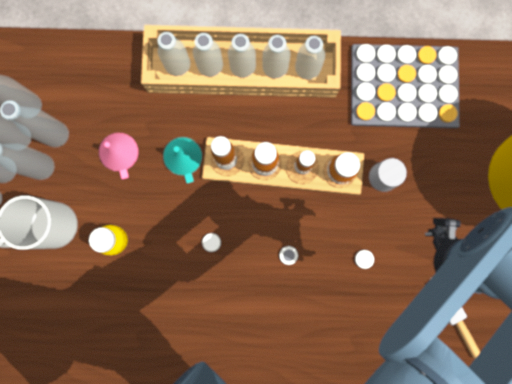

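The top view shows all four bottles upright on the coasters. From the funnel: slim (221,147), round (265,155), tiny (306,159), squat (345,167). The arm is clear.

```bash
python3 -c "
from bench import ctrl
print(ctrl.hand_in())"
```

```text
the job is handed in; nothing more can be done
None
```

The four amber bottles stand upright on the coasters in height order, tallest next to the turquoise funnel, each within about 5 mm of its coaster's centre by camera; the job is handed in at about 34 s of the 96 s, and no verdict came back.

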